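Put the pair of square reagent vials back in the bench tray

TASK

Two small square dropper vials stand side by side on the bench. Pick both up together in one grasp and set them down, not drop them, still side by side and upright, wholly on the black rubber pad in the white tray, with their row running along the tray's long side. The round vials on the bench are not wanted. Do not tip the vials over, and do not push or tip the big bottle in the tray's other bay.

Things in the scene. Friction and masses are not known exactly. Their poses are not given: they have to be found in the camera images.
- vial_a: Small dropper vial with a SQUARE amber glass body 22 x 22 mm, 55 mm tall, paper label, white screw cap 17 mm wide and black teat above it (82 mm tall in all), about 50 g. Origin: centre of its underside; z up. It stands on the bench (z = 0); vial_b stands beside it on its own +y side with a 1 mm gap, so that the pair is a row 45 mm long (along the vials' y) and 22 mm wide. A similar pair with ROUND bodies (26 mm) stands elsewhere on the bench and is not wanted.
- vial_b: The twin of vial_a, same size and same turn at the start. Origin: centre of its underside; z up; its centre lies 23 mm from vial_a's along their y.
- pad: Flat black rubber pad, 74 mm (its x) by 96 mm (its y), 2 mm thick, fixed on the floor of one of the two bays of a shallow white tray; which bay varies. Origin: centre of its underside, 4 mm above the bench, so its top is 6 mm above the bench. The tray (100 x 240 mm, rim and middle divider only 12 mm above the bench, turned the same way as the pad, fixed) has its long side along the pad's y.
- big_bottle: Big square amber dropper bottle, body 36 x 36 mm, 70 mm tall, 97 mm with its cap and teat, 130 g, standing in the tray's other bay, its centre about 118 mm from the pad's centre along the pad's +y or -y. To be left alone. Origin: centre of its underside.

How it is judged:
By the outcome, as a careful person would: the job done as asked, in the order asked, and still so for the second after the job is handed in, with the robot touching nothing.
It also fails if it takes over 43 s, if anything falls off the work surface, if the arm or the gripper's body presses on something with over 40 N, if the wrist force passes 120 N, or if a joint passes its speed limit or range.

ROBOT

A 7-joint arm with a two-finger parallel gripper is mounted at the origin on the work surface. World frame = base frame: x ahead of the robot, y to its left, z up, the work surface at z = 0. Lengths are in m, angles in rad, forces in N, time in s.
With the tool pointing down it reaches from about 0.425 to 1.025 m from the base axis. Payload 3.6 kg.
Tool frame: the origin (TCP) lies on the mounting face of the last link; the fingertips stand 173 mm ahead of it and the grasp point (between the pads) lies 155 mm ahead of it; z points along the fingers, y is the line along which they close (so a half turn about z gives the same grasp; the last joint's range is limited). The gripper opens to 85 mm and grips with 20 to 120 N. Pads are 22 mm wide; open, the fingers measure 114 mm over their backs; the gripper's body (76 mm by 85 mm) begins 54 mm behind the grasp point. The pads swing forward as they close: fully open they stand 13 mm farther back than shut.
Start: joints at [-1.228, 0.591, 0.048, 1.609, -0.033, 0.943, -0.034], TCP at [0.307, 0.657, 0.405] pointing down, gripper open.
Joint ranges: [-2.69, 2.69], [-0.47, 2.24], [-1.27, 1.36], [0.19, 2.51], [-1.53, 4.68], [0.08, 2.07], [-3.09, 3.09]. Speed limits (rad/s): [2.57, 2.57, 3.14, 3.14, 3.14, 3.14, 3.14].

INTERFACE

Orientations are given as a 3x3 rotation matrix whose columns are the frame's x, y, z axes.
In Python, from plant import robot gives the robot as it stands.
- The arm moves only by the tool jog_arm, never from a script. Its argument "plan" is one flat list of numbers, 7 for each row, row after row: the shift along the world's x, y, z in m, then the turn, a rotation vector about the world's x, y, z in rad, then the finger opening in m, from 0 to 0.0854. In form: [x, y, z, rx, ry, rz, grip, x, y, z, rx, ry, rz, grip, ...]. A call has 1 to 5 rows; each row is the pose to reach, as a shift and turn from the pose commanded when the call began; what a row does not reach only later rows make up. A row lasts 1/12 s, in which the tool goes at most 41.7 mm and 7.16 degrees, less where a joint would pass 70% of its speed; a pose out of reach is approached as far as the arm can. A call with a gripper value outside its range is refused whole. The fingers move at their own pace and stop on an object; "grip_force" is the grip in N (left out, the last holds). Time passes only in rows, so rows that repeat a pose let the fingers close. It gives the time, the measured TCP pose, the force, the opening and the grip force at its end, in the units of the state.
- robot.get_obs(): the state, without advancing time (a new reading comes with each control period).
- robot.read_camera(name): name is "side" or "top" or "wrist"; returns the picture (400x640x3 uint8, red, green, blue); there is no depth.
- robot.calibration(name): a dict with "mtx" (3x3 intrinsics, pixels), "rvec" (rotation vector, rad) and "tvec" (3), from world to camera coordinates, as OpenCV has them; the wrist camera has in their place "mount" (4x4, takes a point from camera to tool coordinates, whose origin is the TCP and whose axes are the flange's). Camera axes: x right, y down, z forward; pixel columns grow to the right and rows downward; lengths in m; the calibration is good to about 2 mm. A picture is of the moment at which its call begins: read the wrist's pose just before it. calibration takes no time and is no camera call.
- robot.job_done(): hands the job in; it is judged then, once.
The state is a dict: "time": time; "joints": joint angles; "joint_velocities": joint speeds; "tau": joint torques, N m; "tcp_pos": TCP position; "eef_rot": TCP orientation; "force": force on the tool from outside, world axes, zero at the start; "moment": the same for the moment, N m; "gripper_width": opening from 0.0 (shut) to 1.0 (fully open); "finger_force": force on a finger pad.
Only numpy, scipy, OpenCV 4.12 (cv2) and the standard library are available. Lean on these libraries where they do the work, as an engineer would, in place of code of your own. Each camera call takes 0.05 s, during which the arm holds its last target. There are 200 camera calls.

## Working session

There is one attempt and no reset: what is moved stays moved. The work goes in short steps, Python scripts to look and compute and a tool call to move; the robot and the scene stay as the last step left them, time stands still between calls to the robot, and variables do not carry over. Pictures are saved under pics/ and viewed, at most 13 in all, crops included, and the job is handed in when it is done.

Besides the shell and the picture viewer there is one more tool, called after "Request:" by a JSON object that holds its "method" and its "body". jog_arm: Moves the arm, as the interface text tells. Its arguments: {"type":"object","properties":{"plan":{"type":"array"},"grip_force":{"type":"number"}},"required":["plan"]}

```bash
mkdir -p pics
python3 - <<'E'
from plant import robot
import cv2,numpy as np
o=robot.get_obs();print(o['time'],o['tcp_pos'],o['eef_rot'],o['gripper_width'])
for n in('top','side','wrist'):
    cv2.imwrite(f'pics/{n}0.png',robot.read_camera(n)[:,:,::-1]);print(n,robot.calibration(n))
a=cv2.imread('pics/top0.png');b=cv2.imread('pics/side0.png')
E
```

```text
0.0 [0.30650211 0.6565297  0.40353631] [[-9.06143495e-01  4.22969630e-01 -8.11073909e-04]
 [ 4.22970384e-01  9.06141141e-01 -2.07059964e-03]
 [-1.40853327e-04 -2.21932064e-03 -9.99997527e-01]] 1.0005157949574823
top {'mtx': array([[519.71226193,   0.        , 320.68134344],
       [  0.        , 519.71226193, 201.20788425],
       [  0.        ,   0.        ,   1.        ]]), 'rvec': array([ 2.21265082, -1.9859068 ,  0.21377821]), 'tvec': array([-0.0648075 ,  0.53247224,  1.16799402])}
side {'mtx': array([[455.69253888,   0.        , 311.87581869],
       [  0.        , 455.69253888, 197.0063497 ],
       [  0.        ,   0.        ,   1.        ]]), 'rvec': array([ 2.32695354, -0.24363883,  0.07807584]), 'tvec': array([-0.52572534,  0.11560144,  0.88275099])}
wrist {'mtx': array([[283.74897195,   0.        , 318.38856224],
       [  0.        , 283.74897195, 204.00952959],
       [  0.        ,   0.        ,   1.        ]]), 'mount': array([[-1.32048809e-03, -9.60604850e-01, -2.77914695e-01,
         6.88112323e-02],
       [ 9.99999127e-01, -1.25562782e-03, -4.11366397e-04,
         8.77055592e-04],
       [ 4.62031341e-05, -2.77914995e-01,  9.60605670e-01,
         3.05904001e-02],
       [ 0.00000000e+00,  0.00000000e+00,  0.00000000e+00,
         1.00000000e+00]])}
```

View pics/top0.png

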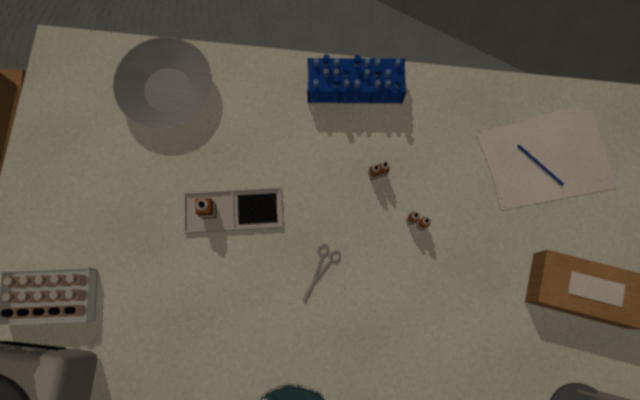

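View pics/side0.png

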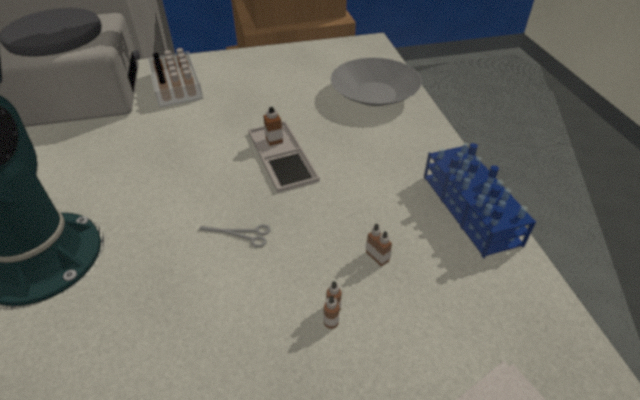

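The top view shows two candidate pairs at (379,170) and (419,220), and the pad at (258,208) with the big bottle at (205,207) to its left. The side view shows the pairs at (378,245) and (333,305). I'll zoom in to tell square from round, and measure.

```bash
cat > h.py <<'E'
import cv2,numpy as np
from plant import robot
def ray(n,uv,o=None):
    c=robot.calibration(n);uv=np.array(uv,float).reshape(-1,2)
    d=np.c_[(uv-c['mtx'][:2,2])/c['mtx'][0,0],np.ones(len(uv))]
    if n=='wrist':
        R=np.array(o['eef_rot']);M=c['mount'];return (np.array(o['tcp_pos'])+R@M[:3,3]),d@(R@M[:3,:3]).T
    R=cv2.Rodrigues(c['rvec'])[0];return -R.T@c['tvec'],d@R
def plane(n,uv,z,o=None):
    p,d=ray(n,uv,o);return p+d*((z-p[2])/d[:,2])[:,None]
def proj(n,P,o=None):
    c=robot.calibration(n);P=np.array(P,float).reshape(-1,3)
    if n=='wrist':
        p,_=ray(n,[0,0],o);R=np.array(o['eef_rot'])@c['mount'][:3,:3];q=(P-p)@R;q=q/q[:,2:];return (q@c['mtx'].T)[:,:2]
    return cv2.projectPoints(P,c['rvec'],c['tvec'],c['mtx'],None)[0][:,0]
E
python3 - <<'E'
from h import *
a=cv2.imread('pics/top0.png');b=cv2.imread('pics/side0.png')
f=lambda i,x,y,w,h,s:cv2.resize(i[y:y+h,x:x+w],None,fx=s,fy=s,interpolation=2)
A=f(a,355,145,100,100,4);B=f(b,310,215,100,125,4)
B=B[:500];A=cv2.copyMakeBorder(A,0,100,0,0,0)
cv2.imwrite('pics/crop0.png',np.hstack([A,B]))
for uv in [(379,170),(419,220)]:print(plane('top',uv,0.06))
for uv in [(379,250),(333,310)]:print(plane('side',uv,0.04))
g=cv2.cvtColor(a,6)
m=((g<60)*255).astype(np.uint8);m[:185]=0;m[240:]=0;m[:,:230]=0;m[:,290:]=0
c=max(cv2.findContours(m,0,1)[0],key=cv2.contourArea);r=cv2.minAreaRect(c);print(r)
Q=plane('top',cv2.boxPoints(r),.006);print(Q,Q.mean(0))
r=cv2.minAreaRect(Q[:,:2].astype(np.float32)*1000);print(r)
h=cv2.cvtColor(a,40);print(h[170,370:392].tolist())
o=robot.get_obs();print(proj('wrist',Q,o), proj('wrist',plane('top',(379,170),.06),o))
E
```

```text
[[ 0.62651284 -0.13718154  0.06      ]]
[[ 0.51587313 -0.2401713   0.06      ]]
[[ 0.63030858 -0.15485503  0.04      ]]
[[ 0.51969357 -0.25874908  0.04      ]]
((257.0350646972656, 208.27113342285156), (29.60579490661621, 38.823551177978516), 87.39744567871094)
[[0.54252322 0.20136065 0.006     ]
 [0.55725168 0.10678925 0.006     ]
 [0.48409508 0.09418305 0.006     ]
 [0.46959738 0.18759607 0.006     ]] [0.51336684 0.14748225 0.006     ]
((513.3091430664062, 147.7718505859375), (74.22516632080078, 96.90979766845703), 8.852113723754883)
[[11, 147, 59], [12, 190, 67], [12, 128, 74], [14, 72, 82], [15, 59, 87], [15, 56, 82], [16, 56, 77], [14, 67, 76], [12, 95, 78], [11, 142, 72], [12, 200, 60], [13, 212, 66], [13, 202, 72], [13, 208, 70], [12, 202, 67], [12, 200, 65], [13, 196, 60], [12, 171, 58], [13, 126, 65], [16, 71, 93], [20, 54, 114], [20, 52, 122]]
[[135.90856908 411.26870329]
 [ 96.36755682 434.14283837]
 [ 63.72608569 407.8292157 ]
 [103.15874606 383.62175956]] [[-15.84039664 536.64948583]]
```

View pics/crop0.png

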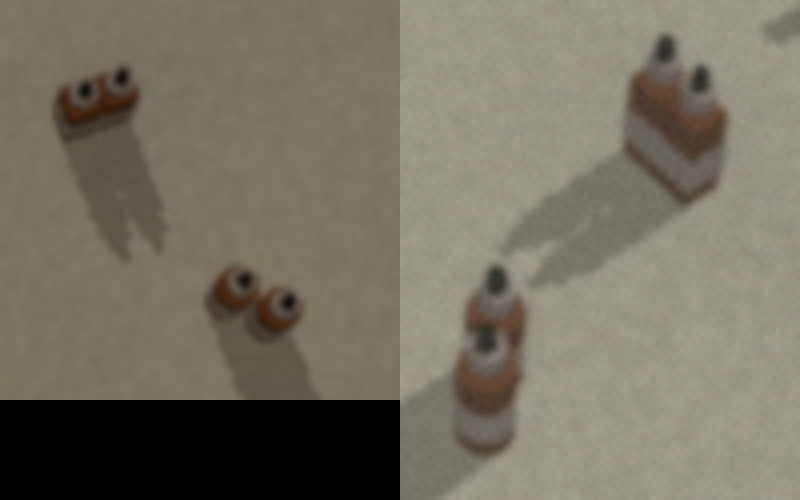

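The upper pair at top (379,170), side (378,245) has the square shoulders, so it is the wanted one. The other pair is round.

Run:
```python
from h import *
def tri(a,b):
    p,d=ray('top',a);q,e=ray('side',b);d=d[0];e=e[0]
    s=np.linalg.lstsq(np.c_[d,-e],q-p,rcond=None)[0];x,y=p+s[0]*d,q+s[1]*e;print((x+y)/2,np.linalg.norm(x-y));return (x+y)/2
A=tri((376.3,167.5),(376.3,226.3));B=tri((385.5,164.3),(385,235))
# bottom corner line in side view: front face lower edge
L=plane('side',[(310+228/4,215+150/4),(310+287/4,215+200/4)],0);print(L)
for v in(B-A,L[1]-L[0]):print(np.degrees(np.arctan2(v[1],v[0])))
```

```text
[ 0.62878171 -0.12911561  0.07590908] 0.002940844900285492
[ 0.63906166 -0.15021974  0.07347529] 0.0017677588080058293
[[ 0.61919822 -0.12513066  0.        ]
 [ 0.63759838 -0.15979394  0.        ]]
-64.02898884954466
-62.039495054452175
```

Request:
{"method": "jog_arm", "body": {"plan": [0.0155,-0.0378,-0.002,0,0,0.0433,0.0854,0.031,-0.0756,-0.004,0,0,0.0867,0.0854,0.0465,-0.1134,-0.006,0,0,0.13,0.0854,0.062,-0.1512,-0.008,0,0,0.1733,0.0854,0.0775,-0.189,-0.01,0,0,0.2167,0.0854]}}

```text
time: 0.57
tcp_pos: [0.3845, 0.466, 0.3944]
eef_rot: [[-0.976, 0.216, -0.0], [0.216, 0.976, -0.001], [-0.0, -0.001, -1.0]]
force: [0.0, 0.8, 0.5]
gripper_width: 0.999
finger_force: 0.0
```

Request:
{"method": "jog_arm", "body": {"plan": [0.0155,-0.0378,-0.002,0,0,0.0433,0.0854,0.031,-0.0756,-0.004,0,0,0.0867,0.0854,0.0465,-0.1134,-0.006,0,0,0.13,0.0854,0.062,-0.1512,-0.008,0,0,0.1733,0.0854,0.0775,-0.189,-0.01,0,0,0.2167,0.0854]}}

```text
time: 0.98
tcp_pos: [0.462, 0.277, 0.3846]
eef_rot: [[-1.0, 0.001, -0.0], [0.001, 1.0, -0.0], [0.0, -0.0, -1.0]]
force: [1.5, 0.6, 0.0]
gripper_width: 0.999
finger_force: 0.0
```

Request:
{"method": "jog_arm", "body": {"plan": [0.0155,-0.0378,-0.002,0,0,0.0433,0.0854,0.031,-0.0756,-0.004,0,0,0.0867,0.0854,0.0465,-0.1134,-0.006,0,0,0.13,0.0854,0.062,-0.1512,-0.008,0,0,0.1733,0.0854,0.0775,-0.189,-0.01,0,0,0.2167,0.0854]}}

```text
time: 1.4
tcp_pos: [0.5395, 0.088, 0.3746]
eef_rot: [[-0.977, -0.214, -0.0], [-0.214, 0.977, -0.0], [0.0, 0.0, -1.0]]
force: [-0.1, 0.8, 1.7]
gripper_width: 0.999
finger_force: 0.0
```

Request:
{"method": "jog_arm", "body": {"plan": [0.0155,-0.0378,-0.002,0,0,0.0433,0.0854,0.031,-0.0756,-0.004,0,0,0.0867,0.0854,0.0465,-0.1134,-0.006,0,0,0.13,0.0854,0.062,-0.1512,-0.008,0,0,0.1733,0.0854,0.0775,-0.189,-0.01,0,0,0.2167,0.0854]}}

```text
time: 1.82
tcp_pos: [0.617, -0.1012, 0.3644]
eef_rot: [[-0.908, -0.419, -0.0], [-0.419, 0.908, 0.0], [0.0, 0.0, -1.0]]
force: [1.3, 0.3, 0.3]
gripper_width: 0.997
finger_force: 0.0
```

Request:
{"method": "jog_arm", "body": {"plan": [0.0155,-0.037,-0.002,0,0,0.0433,0.0854,0.0155,-0.037,-0.002,0,0,0.0433,0.0854,0.0155,-0.037,-0.002,0,0,0.0433,0.0854]}}

```text
time: 2.07
tcp_pos: [0.6323, -0.1404, 0.362]
eef_rot: [[-0.893, -0.45, -0.0], [-0.45, 0.893, -0.002], [0.001, -0.001, -1.0]]
force: [-0.8, 0.9, 0.1]
gripper_width: 0.997
finger_force: 0.0
```

Run:
```python
from h import *
import pickle
o=robot.get_obs();print(o['time'],o['tcp_pos'],o['eef_rot'],o['force'])
i=robot.read_camera('wrist')[:,:,::-1];cv2.imwrite('pics/w1.png',i);pickle.dump(o,open('o1.pkl','wb'))
print(proj('wrist',[(0.634,-.140,0.055),(0.634,-.140,0.0)],o))
```

```text
2.0667 [ 0.63228933 -0.14038292  0.36203277] [[-8.93278275e-01 -4.49503894e-01 -4.14888826e-04]
 [-4.49502854e-01  8.93277608e-01 -1.51638096e-03]
 [ 1.05223005e-03 -1.16805646e-03 -9.99998764e-01]] [-0.82270168  0.89356776  0.11421145]
[[319.25386626 195.25898211]
 [319.16113007 183.84035175]]
```

View pics/w1.png

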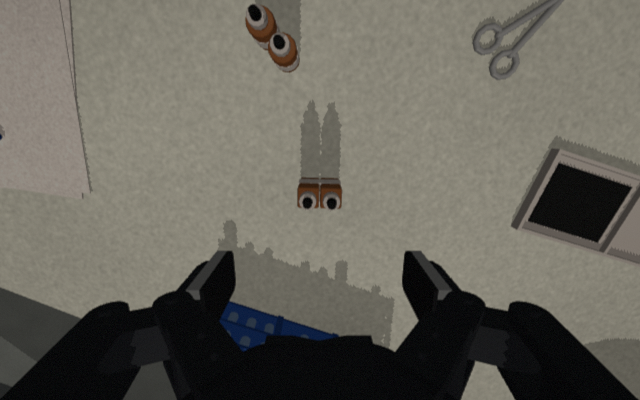

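The wrist view shows the square pair at (320,196), nearly aligned between the fingers, and the pad at (580,203).

Run:
```python
from h import *
import pickle
o=pickle.load(open('o1.pkl','rb'));a=cv2.imread('pics/w1.png')
s=a[160:225,280:360].copy();hs=cv2.cvtColor(s,40)
m=((hs[:,:,1]>120)&(hs[:,:,0]<20)).astype(np.uint8)*255
ys,xs=np.where(m>0);print(xs.min()+280,xs.max()+280,ys.min()+160,ys.max()+160)
for r in range(0,65,2):
    k=np.where(m[r]>0)[0]
    if len(k):print(r+160,k.min()+280,k.max()+280,len(k),end=' | ')
for c in range(12,66,3):
    k=np.where(m[:,c]>0)[0]
    if len(k):print('c',c+280,k.min()+160,k.max()+160,end=' | ')
g=cv2.cvtColor(a,6);p=((g<45)*255).astype(np.uint8);p[:,:520]=0;p[:150]=0;p[250:]=0
c=max(cv2.findContours(p,0,1)[0],key=cv2.contourArea);c=c[:,0,:]
Q=plane('wrist',c,.006,o)[:,:2];r=cv2.minAreaRect((Q*1000).astype(np.float32));print('\npad',r)
```

```text
298 341 183 207
184 300 338 34 | 186 299 339 39 | 188 298 340 41 | 190 298 341 42 | 192 298 341 24 | 194 298 340 15 | 196 298 340 11 | 198 298 340 8 | 200 317 340 6 | 202 298 321 4 | 204 298 340 6 | 206 298 340 10 | c 298 188 206 | c 301 183 193 | c 304 184 191 | c 307 184 190 | c 310 184 191 | c 313 184 192 | c 316 184 207 | c 322 184 207 | c 325 184 193 | c 328 184 191 | c 331 184 190 | c 334 184 191 | c 337 184 193 | c 340 188 206 | 
pad ((515.9812622070312, 146.74481201171875), (72.72642517089844, 96.07286071777344), 9.477465629577637)
```

Run:
```python
import cv2
a=cv2.imread('pics/w1.png')
cv2.imwrite('pics/w1c.png',cv2.resize(a[165:220,280:360],None,fx=10,fy=10,interpolation=0))
```

```text
(no output)
```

View pics/w1c.png

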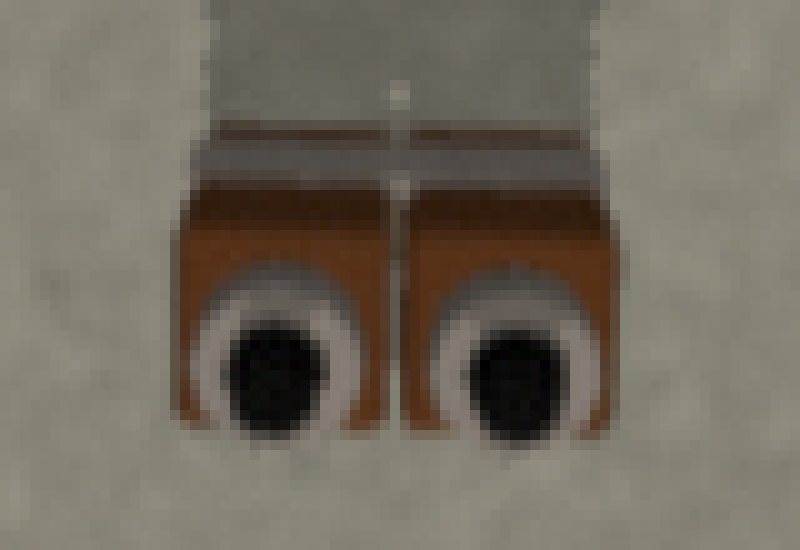

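Run:
```python
from h import *
import pickle
o=pickle.load(open('o1.pkl','rb'))
Q=plane('wrist',[(319.6,198),(297.5,198),(341.7,198),(319.6,187.5),(319.6,208.7)],.055,o);print(Q)
print(np.linalg.norm(Q[2]-Q[1]),np.linalg.norm(Q[4]-Q[3]))
print(plane('wrist',[(307.5,201.5),(331.8,202)],.08,o))
B=plane('wrist',[(301.5,177.8),(338.5,178.3)],.0,o);print(B)
R=o['eef_rot'];v=B[1]-B[0];print(v@R)
print((Q[0]-o['tcp_pos']),(Q[0]-o['tcp_pos'])@R)
```

```text
[[ 0.63639017 -0.13840817  0.055     ]
 [ 0.64638335 -0.15832051  0.055     ]
 [ 0.62639847 -0.11849879  0.055     ]
 [ 0.62671194 -0.14327664  0.055     ]
 [ 0.64646618 -0.1333396   0.055     ]]
0.04455518997058495 0.02211277989620498
[[ 0.63846701 -0.14991612  0.08      ]
 [ 0.62886182 -0.12971222  0.08      ]]
[[ 0.63686248 -0.16197287  0.        ]
 [ 0.61774078 -0.1225254   0.        ]]
[-6.50742822e-04  4.38328199e-02 -5.18840036e-05]
[ 0.00410083  0.00197475 -0.30703277] [-4.87390955e-03  2.79289330e-04  3.07027693e-01]
```

Request:
{"method": "jog_arm", "body": {"plan": [0.004,0.002,-0.03,0,0,-0.015,0.0854,0.004,0.002,-0.06,0,0,-0.015,0.0854,0.004,0.002,-0.09,0,0,-0.015,0.0854,0.004,0.002,-0.115,0,0,-0.015,0.0854,0.004,0.002,-0.13,0,0,-0.015,0.0854]}}

```text
time: 2.53
tcp_pos: [0.6347, -0.1311, 0.2299]
eef_rot: [[-0.895, -0.445, -0.005], [-0.446, 0.895, 0.002], [0.003, 0.004, -1.0]]
force: [-0.2, 0.8, 0.5]
gripper_width: 0.999
finger_force: 0.0
```

Request:
{"method": "jog_arm", "body": {"plan": [0,0,-0.012,0,0,0,0.0854,0,0,-0.024,0,0,0,0.0854,0,0,-0.034,0,0,0,0.0854,0,0,-0.041,0,0,0,0.0854,0,0,-0.041,0,0,0,0.0854]}}

```text
time: 2.95
tcp_pos: [0.6359, -0.1336, 0.1906]
eef_rot: [[-0.897, -0.443, -0.002], [-0.443, 0.897, 0.0], [0.001, 0.001, -1.0]]
force: [-0.8, -0.4, 0.4]
gripper_width: 0.998
finger_force: 0.0
```

Run:
```python
from h import *
o=robot.get_obs();print(o['time'],o['tcp_pos'],o['force'])
cv2.imwrite('pics/w2.png',robot.read_camera('wrist')[:,:,::-1])
```

```text
2.95 [ 0.63585393 -0.13362597  0.19062527] [-0.84070921 -0.40277544  0.43248433]
```

View pics/w2.png

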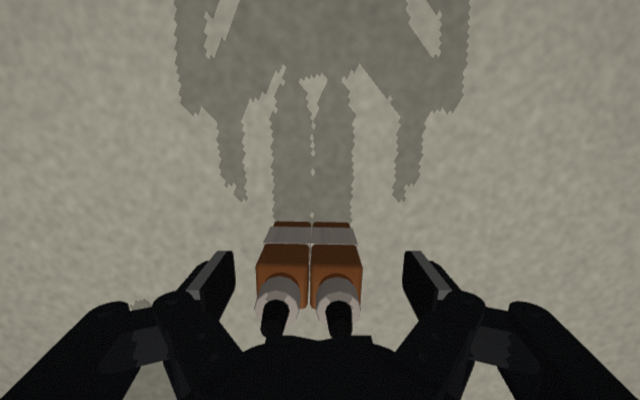

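The pair is between the fingers but about 4 mm off centre to the left: the gap is at u≈310 and the tool axis at 320. I'll shift, then close.

Request:
{"method": "jog_arm", "body": {"plan": [0.001,-0.0045,0,0,0,0,0.0854,0.001,-0.0045,0,0,0,0,0.07,0.001,-0.0045,0,0,0,0,0.06,0.001,-0.0045,0,0,0,0,0.054,0.001,-0.0045,0,0,0,0,0.05], "grip_force": 35}}

```text
time: 3.42
tcp_pos: [0.6373, -0.1387, 0.1922]
eef_rot: [[-0.897, -0.442, 0.001], [-0.442, 0.897, -0.0], [-0.001, -0.0, -1.0]]
force: [-0.4, 0.2, 1.0]
gripper_width: 0.583
finger_force: 0.0
```

Request:
{"method": "jog_arm", "body": {"plan": [0,0,0,0,0,0,0.046,0,0,0,0,0,0,0.042,0,0,0,0,0,0,0.038,0,0,0,0,0,0,0.035,0,0,0,0,0,0,0.035]}}

```text
time: 3.83
tcp_pos: [0.6374, -0.1384, 0.1921]
eef_rot: [[-0.897, -0.443, 0.001], [-0.443, 0.897, 0.0], [-0.001, -0.0, -1.0]]
force: [-0.4, 0.2, 4.5]
gripper_width: 0.508
finger_force: 36.4
```

Request:
{"method": "jog_arm", "body": {"plan": [0,0,0,0,0,0,0.035,0,0,0,0,0,0,0.035,0,0,0,0,0,0,0.035]}}

```text
time: 4.08
tcp_pos: [0.6374, -0.1385, 0.1921]
eef_rot: [[-0.897, -0.443, 0.001], [-0.443, 0.897, 0.0], [-0.001, -0.0, -1.0]]
force: [-1.4, 0.5, 6.0]
gripper_width: 0.511
finger_force: 36.6
```

Run:
```python
from h import *
o=robot.get_obs();print(o['time'],o['tcp_pos'],o['force'],o['finger_force'],o['gripper_width'])
cv2.imwrite('pics/w3.png',robot.read_camera('wrist')[:,:,::-1])
```

```text
4.0833 [ 0.63741895 -0.13846549  0.19207334] [-1.35747453  0.53013247  6.04428179] 36.581870913505554 0.5106492999356341
```

View pics/w3.png

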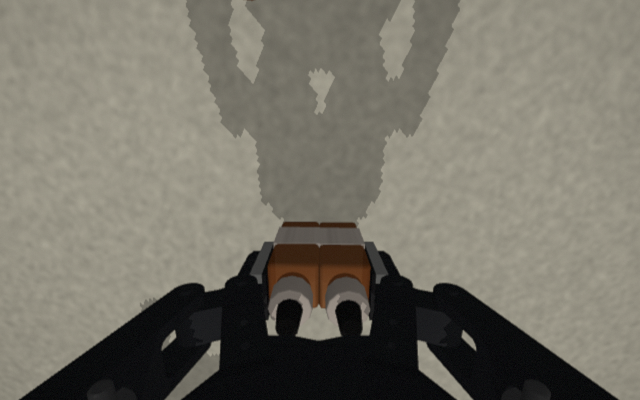

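Both vials are held flush between the pads with no gap. I'll lift.

Request:
{"method": "jog_arm", "body": {"plan": [0,0,0.005,0,0,0,0.035,0,0,0.02,0,0,0,0.035,0,0,0.04,0,0,0,0.035,0,0,0.06,0,0,0,0.035,0,0,0.07,0,0,0,0.035], "grip_force": 45}}

```text
time: 4.55
tcp_pos: [0.6377, -0.1389, 0.2645]
eef_rot: [[-0.897, -0.442, 0.003], [-0.442, 0.897, -0.001], [-0.003, -0.002, -1.0]]
force: [0.5, -0.1, -0.9]
gripper_width: 0.509
finger_force: 46.0
```

Request:
{"method": "jog_arm", "body": {"plan": [-0.005,0.012,0,0,0,-0.01,0.035,-0.013,0.031,0,0,0,-0.03,0.035,-0.022,0.051,0,0,0,-0.05,0.035,-0.031,0.071,0,0,0,-0.07,0.035,-0.04,0.095,0,0,0,-0.1,0.035]}}

```text
time: 4.97
tcp_pos: [0.5955, -0.0428, 0.2608]
eef_rot: [[-0.937, -0.348, -0.002], [-0.348, 0.937, -0.0], [0.002, 0.001, -1.0]]
force: [-0.1, 0.3, -1.2]
gripper_width: 0.507
finger_force: 46.0
```

Request:
{"method": "jog_arm", "body": {"plan": [-0.008,0.02,0,0,0,-0.02,0.035,-0.016,0.04,0,0,0,-0.04,0.035,-0.024,0.06,0,0,0,-0.06,0.035,-0.032,0.08,0,0,0,-0.08,0.035,-0.041,0.095,0,0,0,-0.1,0.035]}}

```text
time: 5.38
tcp_pos: [0.5547, 0.0543, 0.261]
eef_rot: [[-0.967, -0.256, -0.002], [-0.256, 0.967, 0.001], [0.001, 0.001, -1.0]]
force: [0.0, 0.8, -1.1]
gripper_width: 0.511
finger_force: 45.9
```

Request:
{"method": "jog_arm", "body": {"plan": [-0.008,0.02,0,0,0,-0.02,0.035,-0.016,0.036,0,0,0,-0.04,0.035,-0.02,0.045,0,0,0,-0.06,0.035,-0.02,0.045,0,0,0,-0.06,0.035,-0.02,0.045,0,0,0,-0.06,0.035]}}

```text
time: 5.8
tcp_pos: [0.5352, 0.0974, 0.2612]
eef_rot: [[-0.98, -0.199, -0.002], [-0.199, 0.98, -0.0], [0.002, 0.0, -1.0]]
force: [0.2, 0.7, -0.6]
gripper_width: 0.509
finger_force: 46.0
```

Run:
```python
from h import *
import pickle
o=robot.get_obs();print(o['time'],o['tcp_pos'],o['eef_rot'],o['force'],o['finger_force'],o['gripper_width'])
a=robot.read_camera('wrist')[:,:,::-1];b=robot.read_camera('side')[:,:,::-1]
cv2.imwrite('pics/w4.png',a);cv2.imwrite('pics/s4.png',b);pickle.dump(o,open('o4.pkl','wb'))
B=cv2.resize(b[90:250,180:380],(500,400),interpolation=2)
cv2.imwrite('pics/v4.png',np.hstack([a[:,170:470],B]))
```

```text
5.8 [0.53520529 0.09735459 0.26116921] [[-9.79907911e-01 -1.99444456e-01 -1.54759619e-03]
 [-1.99444332e-01  9.79909130e-01 -2.35583839e-04]
 [ 1.56348953e-03  7.78088208e-05 -9.99998775e-01]] [ 0.17010016  0.71089665 -0.5791388 ] 45.95382213592529 0.5089210031672847
```

View pics/v4.png

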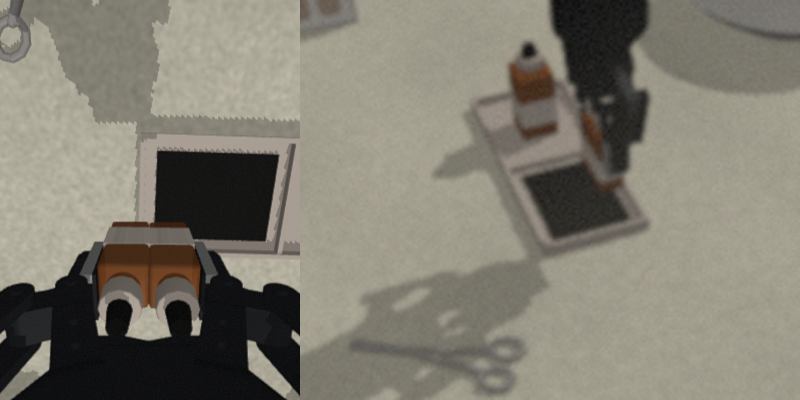

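The pair is held upright over the tray's edge. The pad is fully visible in the wrist view at about (388,195).

Run:
```python
from h import *
import pickle
o=pickle.load(open('o4.pkl','rb'));a=cv2.imread('pics/w4.png')
g=cv2.cvtColor(a,6);p=((g<50)*255).astype(np.uint8);p[:, :315]=0;p[:140]=0;p[250:]=0;p[:,460:]=0;p[215:,:374]=0
c=max(cv2.findContours(p,0,1)[0],key=cv2.contourArea)[:,0,:];print(c.min(0),c.max(0))
Q=plane('wrist',c,.006,o)[:,:2];r=cv2.minAreaRect((Q*1000).astype(np.float32));print('pad',r)
f=r[2]; 
t=np.array(o['tcp_pos']);print('delta',np.array(r[0])/1000-t[:2],'tooly',np.degrees(np.arctan2(o['eef_rot'][1][1],o['eef_rot'][0][1])))
# held vials far bottom edge, bottom z
zb=t[2]-.1921
B=plane('wrist',[(170+105,225),(170+192,224)],zb,o);print(B,(B-t)@o['eef_rot'])
```

```text
[325 151] [447 240]
pad ((515.3733520507812, 147.1679229736328), (73.00271606445312, 94.92069244384766), 9.60428524017334)
delta [-0.01983194  0.04981333] tooly 101.50447426871767
[[0.53169386 0.06939523 0.06906921]
 [0.5206343  0.12088101 0.06906921]] [[ 0.00871687 -0.02671224  0.19211179]
 [ 0.00928567  0.02594491  0.19211677]]
```

Request:
{"method": "jog_arm", "body": {"plan": [-0.005,0.012,0,0,0,-0.01,0.035,-0.012,0.03,0,0,0,-0.025,0.035,-0.018,0.044,0,0,0,-0.036,0.035,-0.02,0.05,0,0,0,-0.036,0.035,-0.02,0.05,0,0,0,-0.036,0.035]}}

```text
time: 6.32
tcp_pos: [0.516, 0.1472, 0.2616]
eef_rot: [[-0.987, -0.164, -0.0], [-0.164, 0.987, 0.0], [0.0, 0.0, -1.0]]
force: [-0.6, 0.5, -0.7]
gripper_width: 0.51
finger_force: 46.0
```

Request:
{"method": "jog_arm", "body": {"plan": [0,0,-0.008,0,0,0,0.035,0,0,-0.022,0,0,0,0.035,0,0,-0.036,0,0,0,0.035,0,0,-0.046,0,0,0,0.035,0,0,-0.05,0,0,0,0.035]}}

```text
time: 6.73
tcp_pos: [0.5162, 0.1448, 0.21]
eef_rot: [[-0.987, -0.16, -0.002], [-0.16, 0.987, -0.002], [0.002, -0.001, -1.0]]
force: [-0.1, -0.2, -1.2]
gripper_width: 0.509
finger_force: 46.0
```

Request:
{"method": "jog_arm", "body": {"plan": [0,0,0,0,0,0,0.035,0,0,0,0,0,0,0.035,0,0,-0.002,0,0,0,0.035,0,0,-0.004,0,0,0,0.035,0,0,-0.004,0,0,0,0.035]}}

```text
time: 7.15
tcp_pos: [0.5163, 0.1465, 0.2079]
eef_rot: [[-0.987, -0.162, 0.0], [-0.162, 0.987, 0.0], [-0.0, 0.0, -1.0]]
force: [0.7, 0.4, -1.2]
gripper_width: 0.507
finger_force: 46.0
```

Run:
```python
from h import *
o=robot.get_obs();print(o['time'],o['tcp_pos'],o['force'],o['finger_force'],o['gripper_width'],np.degrees(np.arctan2(o['eef_rot'][1][1],o['eef_rot'][0][1])))
a=robot.read_camera('wrist')[:,:,::-1];b=robot.read_camera('side')[:,:,::-1]
B=cv2.resize(b[90:250,180:380],(500,400),interpolation=2)
cv2.imwrite('pics/v5.png',np.hstack([a[:,170:470],B]))
```

```text
7.15 [0.5162847  0.14646464 0.20786352] [ 0.70860953  0.38349623 -1.21990772] 45.99143385887146 0.5071213816004201 99.30435632494137
```

View pics/v5.png

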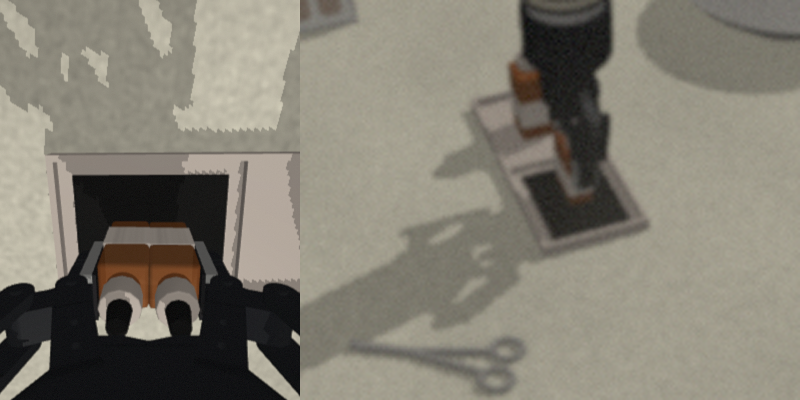

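The pair is centred above the pad and aligned with it, and the bottle hasn't moved. I'll lower it gently until it touches.

Request:
{"method": "jog_arm", "body": {"plan": [0,0,-0.002,0,0,0,0.035,0,0,-0.004,0,0,0,0.035,0,0,-0.006,0,0,0,0.035,0,0,-0.007,0,0,0,0.035,0,0,-0.007,0,0,0,0.035]}}

```text
time: 7.67
tcp_pos: [0.5161, 0.1464, 0.2004]
eef_rot: [[-0.987, -0.162, -0.001], [-0.162, 0.987, -0.0], [0.001, -0.0, -1.0]]
force: [0.7, 0.4, -1.4]
gripper_width: 0.51
finger_force: 46.0
```

Request:
{"method": "jog_arm", "body": {"plan": [0,0,-0.0005,0,0,0,0.035,0,0,-0.001,0,0,0,0.035,0,0,-0.001,0,0,0,0.035,0,0,-0.001,0,0,0,0.035,0,0,-0.001,0,0,0,0.035]}}

```text
time: 8.08
tcp_pos: [0.5162, 0.1464, 0.1997]
eef_rot: [[-0.987, -0.162, 0.0], [-0.162, 0.987, 0.0], [-0.0, 0.0, -1.0]]
force: [-0.7, 0.2, -0.6]
gripper_width: 0.51
finger_force: 46.0
```

Request:
{"method": "jog_arm", "body": {"plan": [0,0,-0.0005,0,0,0,0.035,0,0,-0.001,0,0,0,0.035,0,0,-0.001,0,0,0,0.035]}}

```text
time: 8.33
tcp_pos: [0.5162, 0.1465, 0.1986]
eef_rot: [[-0.987, -0.162, -0.0], [-0.162, 0.987, 0.0], [0.0, 0.0, -1.0]]
force: [-0.1, 0.5, -1.7]
gripper_width: 0.507
finger_force: 46.0
```

Request:
{"method": "jog_arm", "body": {"plan": [0,0,-0.0004,0,0,0,0.035,0,0,-0.0007,0,0,0,0.035,0,0,-0.0007,0,0,0,0.035]}}

```text
time: 8.58
tcp_pos: [0.5162, 0.1464, 0.1981]
eef_rot: [[-0.987, -0.162, 0.0], [-0.162, 0.987, 0.0], [-0.0, 0.0, -1.0]]
force: [-0.1, 0.2, 0.4]
gripper_width: 0.508
finger_force: 46.2
```

Request:
{"method": "jog_arm", "body": {"plan": [0,0,-0.0004,0,0,0,0.035,0,0,-0.0004,0,0,0,0.035,0,0,-0.0004,0,0,0,0.035]}}

```text
time: 8.83
tcp_pos: [0.5162, 0.1464, 0.1981]
eef_rot: [[-0.987, -0.162, 0.0], [-0.162, 0.987, 0.0], [-0.0, 0.0, -1.0]]
force: [-0.7, -1.2, 5.4]
gripper_width: 0.511
finger_force: 47.0
```

Contact at about 6 N. I'll release gently.

Request:
{"method": "jog_arm", "body": {"plan": [0,0,0,0,0,0,0.042,0,0,0,0,0,0,0.043,0,0,0,0,0,0,0.044,0,0,0,0,0,0,0.045,0,0,0,0,0,0,0.047], "grip_force": 20}}

```text
time: 9.25
tcp_pos: [0.5163, 0.1465, 0.1975]
eef_rot: [[-0.987, -0.162, 0.0], [-0.162, 0.987, 0.0], [-0.0, 0.0, -1.0]]
force: [0.4, -0.0, 0.6]
gripper_width: 0.552
finger_force: 0.0
```

Request:
{"method": "jog_arm", "body": {"plan": [0,0,0,0,0,0,0.05,0,0,0,0,0,0,0.053,0,0,0,0,0,0,0.056,0,0,0,0,0,0,0.059,0,0,0,0,0,0,0.059]}}

```text
time: 9.67
tcp_pos: [0.5162, 0.1464, 0.1975]
eef_rot: [[-0.987, -0.162, -0.0], [-0.162, 0.987, -0.0], [0.0, -0.0, -1.0]]
force: [0.1, -0.6, -0.2]
gripper_width: 0.694
finger_force: 0.0
```

Run:
```python
from h import *
o=robot.get_obs();print(o['time'],o['tcp_pos'],o['force'],o['finger_force'],o['gripper_width'])
a=robot.read_camera('wrist')[:,:,::-1];b=robot.read_camera('side')[:,:,::-1]
B=cv2.resize(b[90:250,180:380],(500,400),interpolation=2)
cv2.imwrite('pics/v6.png',np.hstack([a[:,170:470],B]))
```

```text
9.6667 [0.51619402 0.14643532 0.1975446 ] [ 0.11482595 -0.57615705 -0.21034951] 0.0 0.6944535895928713
```

View pics/v6.png

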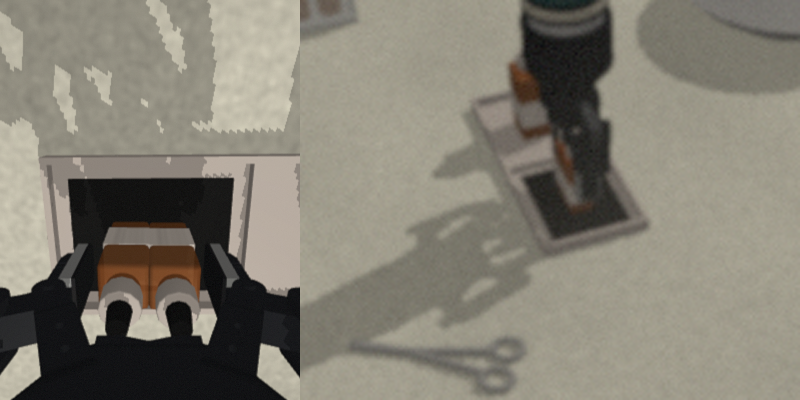

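The vials stand free and side by side on the pad, with the fingers clear. I'll go straight up.

Request:
{"method": "jog_arm", "body": {"plan": [0,0,0.006,0,0,0,0.059,0,0,0.018,0,0,0,0.059,0,0,0.034,0,0,0,0.059,0,0,0.054,0,0,0,0.059,0,0,0.075,0,0,0,0.059]}}

```text
time: 10.18
tcp_pos: [0.516, 0.1463, 0.274]
eef_rot: [[-0.987, -0.162, -0.0], [-0.162, 0.987, -0.0], [0.0, -0.0, -1.0]]
force: [0.5, 0.1, -0.5]
gripper_width: 0.696
finger_force: 0.0
```

Request:
{"method": "jog_arm", "body": {"plan": [0,0,0.025,0,0,0,0.059,0,0,0.05,0,0,0,0.059,0,0,0.075,0,0,0,0.059,0,0,0.09,0,0,0,0.059,0,0,0.09,0,0,0,0.059]}}

```text
time: 10.6
tcp_pos: [0.5172, 0.1466, 0.3672]
eef_rot: [[-0.987, -0.161, 0.008], [-0.161, 0.987, 0.003], [-0.008, 0.002, -1.0]]
force: [0.0, -0.0, 0.5]
gripper_width: 0.69
finger_force: 0.0
```

Run:
```python
from h import *
o=robot.get_obs();print(o['time'],o['tcp_pos'],o['force'])
a=robot.read_camera('wrist')[:,:,::-1];b=robot.read_camera('side')[:,:,::-1]
B=cv2.resize(b[90:250,180:380],(400,320),interpolation=2);B=cv2.copyMakeBorder(B,0,80,0,0,0)
cv2.imwrite('pics/v7.png',np.hstack([a[:,120:520],B]))
```

```text
10.6 [0.51716632 0.14658511 0.36722146] [ 0.04510523 -0.02102367  0.51162874]
```

View pics/v7.png

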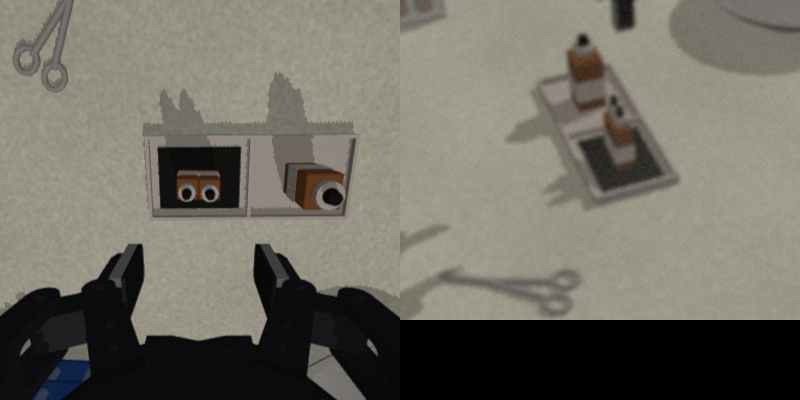

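The pair stands upright and centred on the pad, with its row along the tray's long side, and the bottle is undisturbed.

```bash
python3 -c "
from plant import robot
print(robot.job_done())"
```

```text
the job is handed in; nothing more can be done
None
```

The job is handed in: both square vials, carried in one grasp, stand upright side by side on the black pad with their row along the tray's long side; the big bottle looked untouched in the last pictures, and the robot clock read about 10.6 s.

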